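# Line up the punch mark and stand by with the hammer

## Robot

A 6-joint arm with a two-finger parallel gripper is mounted at the origin on a cart in front of the work surface, level with it; the furniture and walls round the work are solid. World frame = base frame: x ahead of the robot, y to its left, z up, the work surface at z = 0. Lengths are in m, angles in rad, forces in N, time in s.
With the tool pointing down it reaches from about 0.375 to 0.9 m from the base axis. Payload 3.1 kg.
Tool frame: the origin (TCP) lies at the very end of the fingers, on their centre line; the grasp point (between the pads) lies 19 mm behind it; z points along the fingers, y is the line along which they close (so a half turn about z gives the same grasp; the last joint's range is limited). The gripper opens to 85 mm and grips with 20 to 120 N. Pads are 22 mm wide; open, the fingers measure 114 mm over their backs; the gripper's body (76 mm by 85 mm) begins 54 mm behind the grasp point. The pads swing forward as they close: fully open they stand 13 mm farther back than shut.
Start: joints at [1.036, 0.527, 1.433, -0, 1.181, -0.178], TCP at [0.218, 0.586, 0.231] pointing down, gripper open.
Joint ranges: [-3.08, 3.08], [-0.75, 2.2], [0.22, 2.44], [-1.43, 4.57], [0, 2.65], [-2.85, 2.85]. Speed limits (rad/s): [2.79, 2.79, 3.14, 3.14, 3.14, 3.14].

## Interface

Orientations are given as a unit quaternion [x, y, z, w].
In Python, from station import sense, snapshot, camera_params, sign_off gives the robot as it stands.
- The arm moves only by the shell command python3 -m handwheel 'ROWS' [OPENING] [FORCE]. ROWS is JSON, a list that holds one entry, the list of rows, each a list of 4 numbers: the shift along the tool's x, y, z in units of 25 mm (1.0 is 25 mm), then the turn about the tool's z in units of 6 degrees (1.0 is 6 degrees). A call has 1 to 20 rows; each row shifts and turns the commanded pose from where the row before left it, along the tool's axes as they then stand; what a row does not reach is not made up. A row lasts 1/8 s, in which the tool goes at most 62.5 mm and 10.7 degrees, less where a joint would pass 70% of its speed; a pose out of reach is approached as far as the arm can. A call is refused whole if a number of a shift passes 1 or a number of a turn 1, either way. A call with a gripper value outside its range is refused whole. OPENING is the finger opening in mm, from 0 to 85.4, set as the call begins (- or left out, the last holds). The fingers move at their own pace and stop on an object; FORCE is the grip in N (left out, the last holds). Time passes only in rows, so rows that do not move let the fingers close. It gives the time, the measured TCP pose, the force, the opening and the grip force at its end, in the units of the state.
- sense(): the state, without advancing time (a new reading comes with each control period).
- snapshot(name): name is "scene" or "top" or "wrist"; returns (picture, depth): 480x640x3 uint8, red, green, blue; 480x640 float32, m along the optical axis (not along the pixel's ray), 0 where there is no reading.
- camera_params(name): a dict with "mtx" (3x3 intrinsics, pixels), "extrinsics" (4x4, takes a point from camera to world coordinates); the wrist camera has in their place "hand_eye" (4x4, takes a point from camera to tool coordinates, whose origin is the TCP and whose axes are the flange's). Camera axes: x right, y up, looking along -z (the intrinsics and any distortion apply to the point x, -y, -z); pixel columns grow to the right and rows downward; lengths in m; the calibration is good to about 2 mm. A picture is of the moment at which its call begins: read the wrist's pose just before it. camera_params takes no time and is no camera call.
- sign_off(): hands the job in; it is judged then, once.
The state is a dict: "t": time; "q": joint angles; "qd": joint speeds; "tau": joint torques, N m; "tcp_pos": TCP position; "tool_rot": TCP orientation; "force": force on the tool from outside, world axes, zero at the start; "ft_torque": the same for the moment, N m; "finger_gap": opening from 0.0 (shut) to 1.0 (fully open); "gripper_force": force on a finger pad.
Only numpy, scipy, OpenCV 4.12 (cv2) and the standard library are available. Lean on these libraries where they do the work, as an engineer would, in place of code of your own. Each camera call takes 0.05 s, during which the arm holds its last target. There are 200 camera calls.

## Task

Slide the aluminium lug bracket along the bench until the red dot on it is right under the tip of the fixed centre punch, and leave it lying flat there. Then draw the hammer out of its holder, turn it so that its handle is level and its flat striking face looks straight down, and finish still holding it in the gripper, ready to strike: face centred over the cap of the punch, about 4 cm above it, still and touching nothing but the gripper. Do not hit the punch, do not drop the hammer, and leave the other things on the bench where they are.

Things in the scene. Friction and masses are not known exactly. Their poses are not given: they have to be found in the camera images.
- bracket: loose aluminium lug bracket, 0.35 kg (varies): plate 150 (x) x 60 (y) x 10 mm lying flat, with an upright lug to grip: 8 mm thick (y), 44 mm long (x), centred at x = -40 mm, y = 0, its round top 62 mm above the bench. Origin: centre of the plate's underside; z up; +x points to the end with the red dot.
- work_mark (a point): centre of the red dot (12 mm across) on the bracket's top face, 50 mm from the bracket's origin along its +x and 10 mm up
- punch_stand: fixed blue centre-punch stand. Origin: on the bench under the punch tip. An arm 26 mm wide, 75 to 101 mm above the bench, carries the upright punch in a sleeve 34 mm across (70 to 106 mm high). The column (32 mm across) stands 115 mm from the tip along +x, on a base 120 mm wide, 14 mm high, from x = 60 to 170 mm. Open under the tip from -x and both sides.
- punch_tip (a point): the fixed, downward tip of the punch, 14 mm above the bench (4 mm above the bracket's top face)
- punch_cap (a point): centre of the top of the punch's round cap (24 mm across), 142 mm above the bench; upright above the tip; point axes as the stand's, z up
- holder: fixed grey hammer holder: foot 200 (x) x 80 (y) x 10 mm, carrying a square socket 70 mm deep that slopes up at 40 degrees towards the holder's +x. Origin: centre of the foot's underside. It may stand on the left or on the right side of the bench.
- socket_mouth (a point): centre of the socket's open upper end, 75 mm above the bench; the inside is 20 mm (y) x 25 mm, 2 mm and 1.5 mm clear of the hammer's shaft on each side
- hammer: loose ball-peen hammer, 0.28 kg (varies), 254 mm long; wooden shaft 16 (y) x 22 mm (z), red band. Starts with its lowest 70 mm in the socket, head up, shaft about 37 degrees above level. Origin: on the shaft's axis, 60 mm from the head's axis, a good grip (centre of mass 16 mm nearer the head). +x: along the shaft to the head; the head (28 mm across) lies along z: flat face at -45, peen at +33 mm.
- hammer_face (a point): centre of the flat striking face (25 mm across), at x = 60, z = -45 mm of the hammer; the face looks along the hammer's -z (in the holder: down and away from the butt)
- hammer_butt (a point): centre of the butt end of the shaft, at x = -190 mm of the hammer; at the start it rests on the socket's floor
- float_bowl: bystander, to be left alone: cast grey float bowl, open-topped, about 89 x 95 x 74 mm. Origin: centre of its underside.
- tub: bystander, to be left alone: blue plastic tub with a fixed lid, 104 x 66 x 62 mm. Origin: centre of its underside.
Things that resemble listed ones, but are neither listed nor needed, are in the scene too. Leave any turquoise look-alike of the bracket alone.

How it is judged:
By the outcome, as a careful person would: the job done as asked, in the order asked, and still so for the second after the job is handed in, while the arm keeps its last pose, push and grip.
It also fails if it takes over 56 s, if anything falls off the work surface, if the arm or the gripper's body presses on something with over 40 N, if the wrist force passes 120 N, or if a joint passes its speed limit or range.

## Working session

There is one attempt and no reset: what is moved stays moved. The work goes in short steps, Python scripts to look and compute and a shell command to move; the robot and the scene stay as the last step left them, time stands still between calls to the robot, and variables do not carry over. Pictures are saved under pics/ and viewed, at most 10 in all, crops included, and the job is handed in when it is done.

```bash
mkdir -p pics; ls; python3 - <<'E'
from station import *
import cv2,numpy as np
s=sense();print({k:np.round(v,3) for k,v in s.items()})
for n in("scene","top"):
    p,d=snapshot(n);cv2.imwrite(f"pics/{n}0.png",p[:,:,::-1]);np.savez(f"{n}0.npz",p=p,d=d)
for n in("scene","top","wrist"):print(n,camera_params(n))
E
```

```text
pics
{'t': np.float64(0.0), 'q': array([ 1.036,  0.528,  1.434, -0.   ,  1.181, -0.178]), 'qd': array([ 0.001, -0.001,  0.001,  0.   ,  0.   , -0.   ]), 'tau': array([-1.0000e-03, -4.4234e+01, -1.7803e+01, -0.0000e+00,  8.0000e-03,
        0.0000e+00]), 'tcp_pos': array([0.218, 0.585, 0.23 ]), 'tool_rot': array([ 0.177,  0.984, -0.001, -0.   ]), 'force': array([-0.736,  0.202, -0.122]), 'ft_torque': array([-0.019,  0.002, -0.019]), 'gripper_force': np.float64(0.0), 'finger_gap': np.float64(0.995)}
scene {'mtx': array([[572.19306975,   0.        , 316.57874675],
       [  0.        , 572.19306975, 236.58091284],
       [  0.        ,   0.        ,   1.        ]]), 'extrinsics': array([[ 0.8516024 ,  0.27997155, -0.44315831, -0.02567719],
       [-0.52359294,  0.41404733, -0.74459065, -0.99477038],
       [-0.02497568,  0.86612975,  0.49919483,  0.77841507],
       [ 0.        ,  0.        ,  0.        ,  1.        ]])}
top {'mtx': array([[468.45570851,   0.        , 319.05053096],
       [  0.        , 468.45570851, 234.03200067],
       [  0.        ,   0.        ,   1.        ]]), '
[... 177 characters left out ...]
-03],
       [ 1.95321978e-03,  1.14558047e-01,  9.93414636e-01,
         1.19780674e+00],
       [ 0.00000000e+00,  0.00000000e+00,  0.00000000e+00,
         1.00000000e+00]])}
wrist {'mtx': array([[382.91136089,   0.        , 323.55659274],
       [  0.        , 382.91136089, 239.31910015],
       [  0.        ,   0.        ,   1.        ]]), 'hand_eye': array([[ 7.01775213e-05,  9.53795994e-01,  3.00454982e-01,
         7.62352956e-02],
       [ 9.99999599e-01, -3.35343172e-04,  8.30978004e-04,
        -4.69630540e-04],
       [ 8.93339018e-04,  3.00454803e-01, -9.53795635e-01,
        -1.41800000e-01],
       [ 0.00000000e+00,  0.00000000e+00,  0.00000000e+00,
         1.00000000e+00]])}
```

View pics/scene0.png

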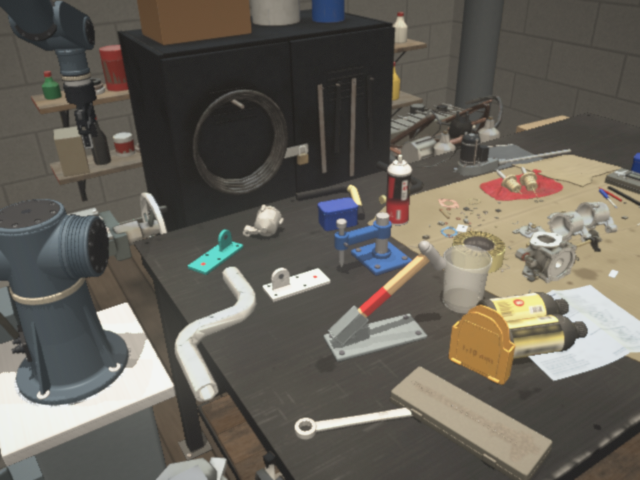

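View pics/top0.png

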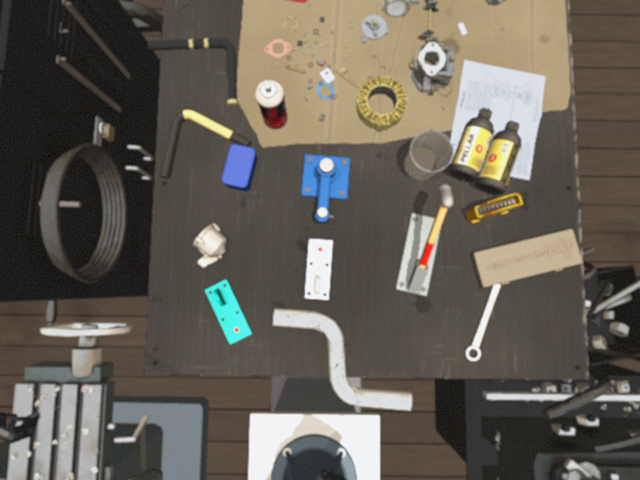

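```bash
cat > h.py <<'E'
import numpy as np,cv2
from station import *
def ray(n,uv,z,T=None):
    c=camera_params(n);K=c['mtx'];T=c['extrinsics'] if T is None else T
    uv=np.atleast_2d(uv).astype(float)
    d=np.c_[(uv[:,0]-K[0,2])/K[0,0],-(uv[:,1]-K[1,2])/K[1,1],-np.ones(len(uv))]@T[:3,:3].T
    o=T[:3,3];return o+d*((z-o[2])/d[:,2])[:,None]
def cloud(n,d,T=None):
    c=camera_params(n);K=c['mtx'];T=c['extrinsics'] if T is None else T
    v,u=np.mgrid[:480,:640]
    P=np.stack([(u-K[0,2])/K[0,0]*d,-(v-K[1,2])/K[1,1]*d,-d],-1)
    return P@T[:3,:3].T+T[:3,3]
def wristT():
    from scipy.spatial.transform import Rotation as R
    s=sense();M=np.eye(4);M[:3,:3]=R.from_quat(s['tool_rot']).as_matrix();M[:3,3]=s['tcp_pos']
    return M@camera_params('wrist')['hand_eye']
def blobs(mask,roi,amin=15):
    m=np.zeros(mask.shape,np.uint8);x0,y0,x1,y1=roi;m[y0:y1,x0:x1]=mask[y0:y1,x0:x1]
    cs,_=cv2.findContours(m,cv2.RETR_EXTERNAL,cv2.CHAIN_APPROX_NONE)
    return sorted([c for c in cs if cv2.contourArea(c)>=amin],key=cv2.contourArea,reverse=True)
E
python3 - <<'E'
from h import *
np.set_printoptions(precision=4,suppress=True)
f=np.load('top0.npz');p,d=f['p'],f['d'];h=cv2.cvtColor(p,cv2.COLOR_RGB2HSV);H,S,V=[h[...,i].astype(int) for i in range(3)]
X=cloud('top',d)
def show(n,m,roi,z,am=10):
    for c in blobs(m,roi,am)[:3]:
        r=cv2.minAreaRect(c);w=ray('top',cv2.boxPoints(r),z)
        M=cv2.moments(c);cc=(M['m10']/M['m00'],M['m01']/M['m00'])
        print(n,'px',np.round(cc,1),'A',cv2.contourArea(c),'c',ray('top',cc,z)[0],'boxc',w.mean(0)[:2],'corners',w[:,:2].round(4).tolist())
red=((H<8)|(H>172))&(S>120)&(V>80)
show('dot',red,(300,236,340,305),.01,2)
show('bracket',((S<40)&(V>150))|red,(300,232,340,305),.01,200)
blue=(H>100)&(H<120)&(S>120)&(V>60)
show('stand',blue,(295,145,360,230),.014,100)
show('holder',(S<40)&(V>80),(385,205,445,300),.01,200)
for n,(x0,y0,x1,y1) in dict(cap=(308,200,334,226),head=(432,178,460,215),stand=(300,150,352,222)).items():
    Q=X[y0:y1,x0:x1].reshape(-1,3);Q=Q[d[y0:y1,x0:x1].ravel()>0];print(n,'maxz',np.sort(Q[:,2])[-5:])
    t=Q[Q[:,2]>np.sort(Q[:,2])[-8]-.006];print(len(t),t.mean(0))
img=cv2.resize(p[130:310,280:480,::-1],None,fx=4,fy=3.3333,interpolation=cv2.INTER_CUBIC);img=cv2.resize(p[150:300,290:460,::-1],None,fx=4,fy=4,interpolation=cv2.INTER_CUBIC)
cv2.imwrite('pics/top_crop.png',img)
f=np.load('scene0.npz');np.save('sx.npy',cloud('scene',f['d']))
cv2.imwrite('pics/sc_crop.png',cv2.resize(f['p'][200:370,250:450,::-1],None,fx=3.5,fy=3.5,interpolation=cv2.INTER_CUBIC))
E
```

```text
bracket px [318.3 268.9] A 1404.0 c [ 0.506  -0.0049  0.01  ] boxc [ 0.5068 -0.0049] corners [[0.4327, 0.0306], [0.5847, 0.022], [0.5809, -0.041], [0.429, -0.0314]]
stand px [325.2 177.8] A 1967.5 c [ 0.7407 -0.0201  0.014 ] boxc [ 0.7311 -0.0193] corners [[0.6669, 0.0453], [0.8041, 0.0363], [0.7952, -0.0847], [0.6582, -0.0741]]
holder px [415.3 256.5] A 3326.0 c [ 0.5403 -0.2511  0.01  ] boxc [ 0.553  -0.2491] corners [[0.6719, -0.1747], [0.6737, -0.3264], [0.434, -0.3218], [0.4324, -0.1734]]
cap maxz [0.1453 0.1453 0.1454 0.1461 0.1463]
80 [ 0.6294 -0.0129  0.1425]
head maxz [0.2147 0.2147 0.2152 0.2154 0.2155]
58 [ 0.6433 -0.2814  0.2113]
stand maxz [0.1453 0.1453 0.1454 0.1461 0.1463]
80 [ 0.6294 -0.0129  0.1425]
```

View pics/top_crop.png

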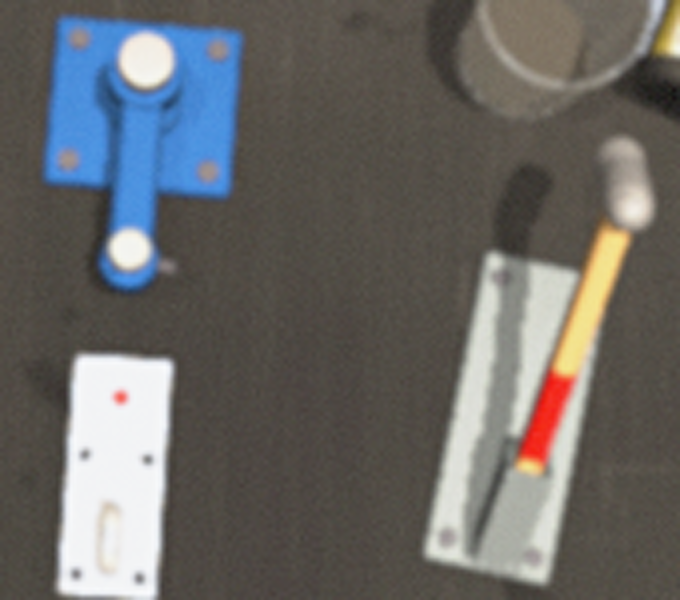

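View pics/sc_crop.png

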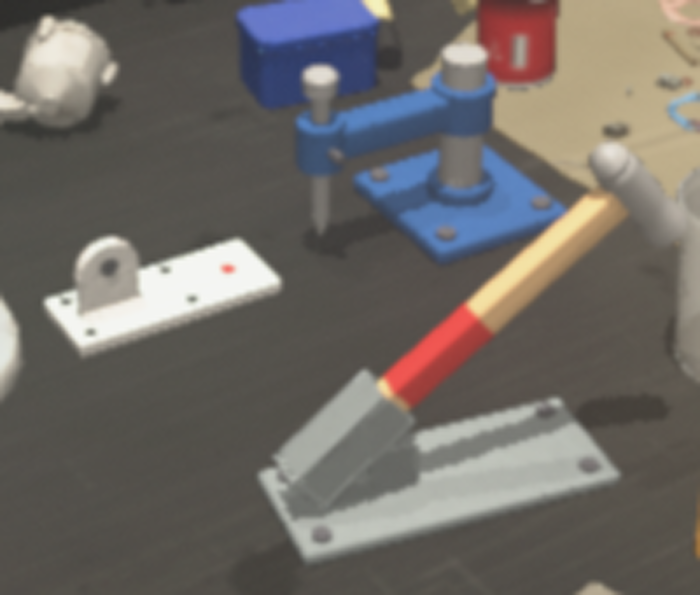

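```bash
python3 - <<'E'
from h import *
np.set_printoptions(precision=4,suppress=True)
T=lambda x,y:(290+(x+.5)/4-.5,150+(y+.5)/4-.5); Sc=lambda x,y:(250+(x+.5)/3.5-.5,200+(y+.5)/3.5-.5)
r=lambda n,l,z:print(n,ray('top',[T(*a) for a in l],z)[:,:2].tolist())
rs=lambda n,l,z:print(n,'scene',ray('scene',[Sc(*a) for a in l],z)[:,:2].tolist())
r('dot',[(121,397)],.01);rs('dot',[(228,268)],.01)
b=[(77,354),(173,358),(155,598),(57,593)];w=ray('top',[T(*a) for a in b],.01)[:,:2]
print('bracket',w,'c',w.mean(0)); v=(w[0]+w[1]-w[2]-w[3])/2;print('len',np.linalg.norm(v),'yaw',np.degrees(np.arctan2(v[1],v[0])))
r('cap',[(129,249)],.142);rs('cap',[(320,73)],.142);rs('tip',[(320,233)],.014)
w=ray('top',[T(*a) for a in [(59,17),(242,33),(230,196),(45,181)]],.014)[:,:2]
v=(w[0]+w[1]-w[2]-w[3])/2;yw=np.arctan2(v[1],v[0]);c=w.mean(0);print('stand base c',c,'len',np.linalg.norm(v),np.linalg.norm(w[0]-w[1]),'yaw',np.degrees(yw),'tip est',c-.115*np.array([np.cos(yw),np.sin(yw)]))
r('lugtop',[(109,540)],.060)
w=ray('top',[T(*a) for a in [(487,252),(601,278),(549,583),(425,556)]],.01)[:,:2]
v=(w[0]+w[1]-w[2]-w[3])/2;print('holder c',w.mean(0),np.linalg.norm(v),np.linalg.norm(w[3]-w[2]),np.degrees(np.arctan2(v[1],v[0])))
for n,roi in (('top',(410,195,452,272)),('scene',(345,250,435,325))):
    f=np.load(n+'0.npz');p,d=f['p'],f['d'];h=cv2.cvtColor(p,cv2.COLOR_RGB2HSV)
    H,S,V=[h[...,i].astype(int) for i in range(3)];X=cloud(n,d)
    m=((S>90)&(V>90)&((H<25)|(H>172))&(d>0));k=np.zeros_like(m);x0,y0,x1,y1=roi;k[y0:y1,x0:x1]=1;m&=k
    m=cv2.erode(m.astype(np.uint8),np.ones((3,3)))>0
    Q=X[m];Q=Q[Q[:,2]>.04];c=np.median(Q,0);u=np.linalg.svd(Q-Q.mean(0),full_matrices=False)[2][0];u*=np.sign(u[2])
    t=(Q-Q.mean(0))@u
    print(n,len(Q),'c',Q.mean(0),'dir',u,'elev',np.degrees(np.arcsin(u[2])),'yaw',np.degrees(np.arctan2(u[1],u[0])),t.min(),t.max())
    print(Q.mean(0)+u*t.min(),Q.mean(0)+u*t.max())
E
```

```text
dot [[0.5568789679468027, -0.008426948616346292]]
dot scene [[0.5530598794349179, -0.00859919907714346]]
bracket [[ 0.5841  0.0199]
 [ 0.5822 -0.0413]
 [ 0.4305 -0.0312]
 [ 0.4329  0.0304]] c [ 0.5074 -0.0055]
len 0.15173881293633534 yaw -3.900866023699544
cap [[0.6305761163902612, -0.011697712780812112]]
cap scene [[0.6261924623292655, -0.013495029841807615]]
tip scene [[0.6265430900153217, -0.012138098485419024]]
stand base c [ 0.7448 -0.0212] len 0.10805519742794044 0.1191196949396178 yaw -3.9066610304237597 tip est [ 0.6301 -0.0134]
lugtop [[0.46604764803689097, -0.0019869178350011944]]
holder c [ 0.5477 -0.2593] 0.19806679371802513 0.07949943264208383 -11.294191931192975
top 175 c [ 0.5627 -0.2606  0.1218] dir [ 0.7967 -0.15    0.5854] elev 35.83339303594472 yaw -10.658768451713666 -0.06362558124095094 0.09803633994246523
[ 0.512  -0.251   0.0845] [ 0.6408 -0.2753  0.1792]
scene 557 c [ 0.5626 -0.2702  0.1165] dir [ 0.7966 -0.191   0.5736] elev 35.00070267516887 yaw -13.486841219342228 -0.06362122423782238 0.09941926868531255
[ 0.5119 -0.258   0.08  ] [ 0.6418 -0.2892  0.1735]
```

```bash
python3 -m handwheel '[[[0,0,0,-1],[0,0,0,-1],[0,0,0,-0.75],[-0.5,-1,0,0],[-0.5,-1,0,0],[-0.5,-1,0,0],[-0.5,-1,0,0],[-0.5,-1,0,0],[-0.5,-1,0,0],[-0.5,-1,0,0],[-0.5,-1,0,0],[-0.5,-1,0,0],[-0.5,-1,0,0],[-0.5,-1,0,0],[-0.5,-1,0,0],[-0.5,-1,0,0],[-0.5,-1,0,0],[-0.5,-1,0,0],[-0.5,-1,0,0],[-0.5,-1,0,0]]]' 60 && python3 -m handwheel '[[[-0.5,-1,0.8,0],[-0.5,-1,0.8,0],[-0.5,-1,0.8,0],[-0.5,-1,0,0],[-0.5,-1,0,0],[-0.45,-0.8,0,0],[0,0,0,0]]]' 60
cat > w.py <<'E'
from h import *
import sys
np.set_printoptions(precision=4,suppress=True)
T=wristT();p,d=snapshot('wrist');np.savez(sys.argv[1]+'.npz',p=p,d=d,T=T);cv2.imwrite(f'pics/{sys.argv[1]}.png',p[:,:,::-1])
s=sense();from scipy.spatial.transform import Rotation as R
M=R.from_quat(s['tool_rot']).as_matrix();print('yaw',np.degrees(np.arctan2(M[1,0],M[0,0])),s['tcp_pos'],s['t'])
E
python3 w.py w1
```

```text
t: 2.6
tcp_pos: [0.401, 0.1461, 0.2311]
tool_rot: [0.034, 0.999, -0.0, -0.0]
force: [-0.4, 1.1, -0.3]
finger_gap: 0.705
gripper_force: 0.0
t: 3.48
tcp_pos: [0.4655, -0.0039, 0.1712]
tool_rot: [0.036, 0.999, -0.0, 0.0]
force: [0.3, 0.6, -0.6]
finger_gap: 0.702
gripper_force: 0.0
yaw 175.96952875290793 [ 0.4644 -0.0029  0.171 ] 3.525
```

View pics/w1.png

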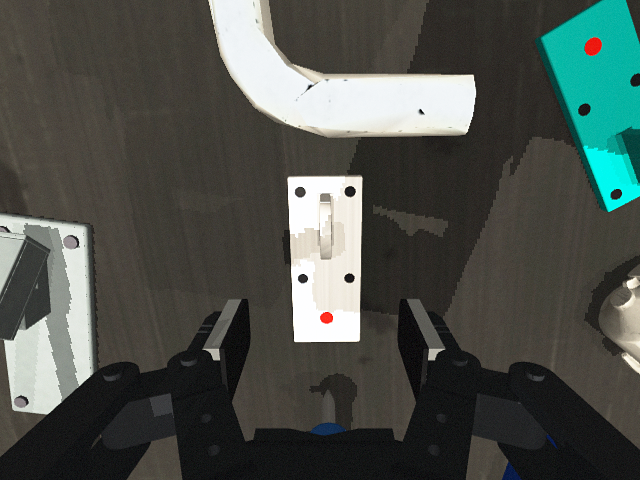

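```bash
python3 - <<'E'
from h import *
np.set_printoptions(precision=4,suppress=True)
f=np.load('w1.npz');T=f['T'];p=f['p']
h=cv2.cvtColor(p,cv2.COLOR_RGB2HSV);H,S,V=[h[...,i].astype(int) for i in range(3)]
c=blobs(((H<8)|(H>172))&(S>120)&(V>80),(290,290,360,350))[0];uv=c.reshape(-1,2).mean(0)
print('dot',uv,ray('wrist',uv,.01,T))
print('corners',ray('wrist',[(288,177),(362,177),(359,342),(293,342)],.01,T)[:,:2])
print('lug top',ray('wrist',[(325.5,195),(325.5,225)],.06,T)[:,:2])
cv2.imwrite('pics/w1c.png',cv2.resize(p[350:450,260:400,::-1],None,fx=5,fy=5,interpolation=cv2.INTER_CUBIC))
E
```

```text
dot [326.1818 317.3333] [[ 0.5569 -0.009   0.01  ]]
corners [[ 0.431  -0.0305]
 [ 0.4352  0.0278]
 [ 0.584   0.0189]
 [ 0.5798 -0.0407]]
lug top [[ 0.4378 -0.0015]
 [ 0.4585 -0.0029]]
```

View pics/w1c.png

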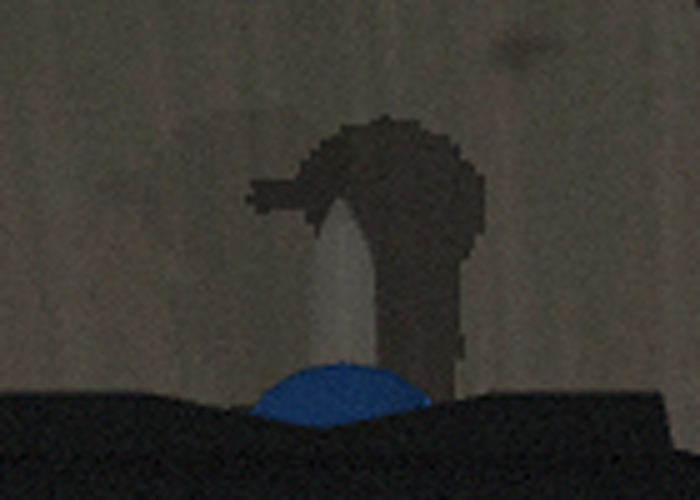

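```bash
python3 -m handwheel '[[[0,0,1,0],[0,0,1,0],[0,0,1,0],[0,0,1,0],[0,0,1,0],[0,0,0.8,0],[0,0,0,0]]]' 60 40 && python3 -m handwheel '[[[0,0,0,0],[0,0,0,0],[0,0,0,0],[0,0,0,0],[0,0,0,0],[0,0,0,0]]]' 0 40
python3 - <<'E'
from h import *
f=np.load('w1.npz');T=f['T'];print(ray('wrist',(328,389),.014,T))
E
```

```text
t: 4.4
tcp_pos: [0.4629, -0.0015, 0.0253]
tool_rot: [0.034, 0.999, 0.0, -0.002]
force: [-0.2, -0.2, 0.1]
finger_gap: 0.704
gripper_force: 0.0
t: 5.15
tcp_pos: [0.4651, -0.0028, 0.0271]
tool_rot: [0.035, 0.999, -0.0, 0.001]
force: [-0.4, 1.5, 6.5]
finger_gap: 0.087
gripper_force: 40.4
[[ 0.62964249 -0.01234984  0.014     ]]
```

```bash
python3 -m handwheel '[[[-0.3,0.01,0,0],[-0.4,0.01,0,0],[-0.5,0.01,0,0],[-0.5,0.01,0,0],[-0.5,0.01,0,0],[-0.4,0,0,0],[-0.33,0,0,0],[0,0,0,0],[0,0,0,0]]]'
python3 - <<'E'
from h import *
for n in('scene','top'):
    p,d=snapshot(n);np.savez(n+'1.npz',p=p,d=d)
np.set_printoptions(precision=4,suppress=True)
import subprocess
subprocess.run(['python3','w.py','w2'])
for n,f,T,roi in(('scene','scene1.npz',None,(320,245,365,290)),('top','top1.npz',None,(300,200,345,245)),('wrist','w2.npz',1,(260,200,400,480))):
    f=np.load(f);p=f['p'];T=f['T'] if T else None
    h=cv2.cvtColor(p,cv2.COLOR_RGB2HSV);H,S,V=[h[...,i].astype(int) for i in range(3)]
    for c in blobs(((H<8)|(H>172))&(S>120)&(V>80),roi,2):print(n,'dot',c.reshape(-1,2).mean(0),cv2.contourArea(c),ray(n,c.reshape(-1,2).mean(0),.01,T))
a=np.load('scene1.npz')['p'][225:295,290:390,::-1];b=np.load('w2.npz')['p'][180:460,180:480,::-1]
a=cv2.resize(a,(500,350),interpolation=cv2.INTER_CUBIC);b=cv2.resize(b,(300,280));c=np.zeros((350,800,3),np.uint8);c[:,:500]=a;c[:280,500:]=b
cv2.imwrite('pics/m2.png',c)
E
```

```text
t: 6.28
tcp_pos: [0.5358, -0.006, 0.0271]
tool_rot: [0.034, 0.999, 0.0, -0.002]
force: [-3.8, 1.2, 8.3]
finger_gap: 0.087
gripper_force: 40.9
yaw 176.06560965991264 [ 0.5358 -0.006   0.0271] 6.425
```

View pics/m2.png

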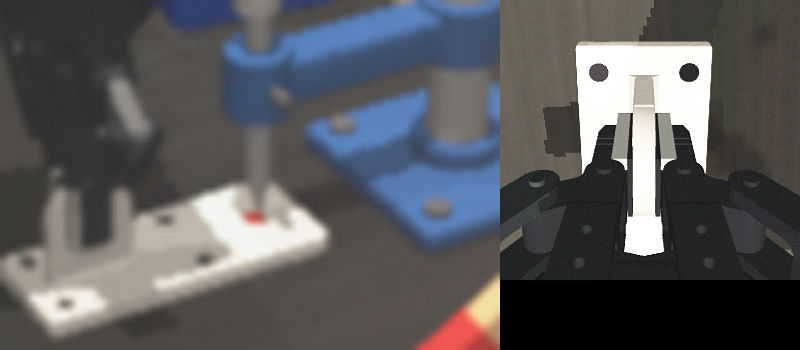

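```bash
python3 - <<'E'
from h import *
np.set_printoptions(precision=4,suppress=True)
p=np.load('scene1.npz')['p'].astype(int)
m=((p[...,0]-p[...,1]>50)).astype(np.uint8)
for c in blobs(m,(325,255,360,285),1)+[]:
    print(c.reshape(-1,2).tolist(),c.reshape(-1,2).mean(0))
ys,xs=np.nonzero(m[255:285,325:360]);w=(p[...,0]-p[...,1])[255:285,325:360][ys,xs]
uv=np.array([(xs*w).sum()/w.sum()+325,(ys*w).sum()/w.sum()+255]);print(uv,ray('scene',uv,.01))
q=np.load('scene0.npz')['p'].astype(int);print('tip col profile');print((q[258:275,334:350].sum(2)))
E
```

```text
[[340, 267], [339, 268], [339, 269], [340, 269], [341, 269], [342, 268], [341, 267]] [340.2857 268.1429]
[340.3118 268.1183] [[ 0.6237 -0.0131  0.01  ]]
tip col profile
[[243 240 239 239 249 287 326 339 335 306 260 240 239 239 240 239]
 [241 238 237 236 248 287 325 342 336 308 262 241 239 238 240 242]
 [237 239 238 238 251 290 328 343 338 309 263 242 242 242 242 241]
 [239 238 239 237 254 301 331 342 336 307 265 248 245 244 241 239]
 [239 238 238 241 250 285 324 342 332 297 257 245 243 241 235 228]
 [237 238 238 239 243 266 310 337 325 275 242 235 232 226 211 204]
 [241 241 242 239 239 248 286 325 316 250 211 205 205 204 195 193]
 [245 242 242 234 217 216 257 306 280 221 197 190 192 193 191 191]
 [246 242 233 213 200 197 232 278 241 203 190 192 192 192 192 189]
 [242 236 220 201 194 192 207 222 206 191 191 192 193 190 190 191]
 [238 236 223 203 193 194 197 196 194 192 193 192 188 190 190 187]
 [240 237 217 201 194 192 195 191 188 191 193 192 189 191 188 196]
 [239 236 228 208 195 191 196 191 188 191 188 184 186 188 196 214]
 [242 240 237 226 213 204 202 195 186 184 186 183 187 190 210 224]
 [240 240 239 236 228 225 218 202 198 194 195 191 188 189 200 222]
 [239 240 239 240 238 237 230 225 221 221 219 216 203 195 203 221]
 [237 238 238 237 240 238 235 230 230 230 230 227 224 224 224 230]]
```

```bash
python3 -m handwheel '[[[-0.1,0,0,0],[0,0,0,0],[0,0,0,0]]]'
python3 - <<'E'
from h import *
p,d=snapshot('scene');np.savez('scene2.npz',p=p,d=d)
t,_=snapshot('top');np.savez('top2.npz',p=t)
p=p.astype(int);print((p[...,0]-p[...,1])[262:274,332:350]);print(sense()['tcp_pos'])
E
```

```text
t: 6.8
tcp_pos: [0.5362, -0.006, 0.0271]
tool_rot: [0.034, 0.999, 0.001, -0.004]
force: [-7.1, -0.5, 12.0]
finger_gap: 0.087
gripper_force: 41.3
[[ 2  1  0 -2 -1  1  6  6  4  4  4  5  7  6  5  5  3  2]
 [-2 -3 -1 -2 -1  3  7  8  5  5  5  7  8  7  7  5  4  3]
 [-2 -2 -1 -1  0  6  8  8  6  4  5  8  9  8  7  6  5  4]
 [-1  0  0 -1  2  8  9  8  8  5  5  7  9  8  8  8  6  5]
 [-1 -1 -1 -1  1  7 10 15 19 20 13  8  8  7  8  8  7  5]
 [-1 -1 -1 -1 -2  2 18 44 59 60 36 16  9  8  8  7  4  4]
 [-1 -1 -1 -1 -1  1 29 78 99 96 62 25 11  8  8  8  5  2]
 [-1 -1 -1 -1 -1  0 12 51 73 71 46 18  6  7  8  7  6  3]
 [ 1 -1 -1 -1 -1 -1  1  6 10 10  8  4  2  3  5  7  4  3]
 [ 6  1 -2 -1 -1 -1 -1  0  1  3  2  1  2  2  3  3  3  3]
 [ 8  6  2  0 -1 -1 -1 -1  0  1  2  2  2  2  2  2  2  2]
 [ 7  7  7  5  1  0 -1 -1 -1  0  1  1  2  2  2  2  2  2]]
[ 0.53611716 -0.00597596  0.0271033 ]
```

```bash
python3 -m handwheel '[[[0.04,0,-0.05,0],[0,0,0,0],[0,0,0,0]]]'
python3 - <<'E'
from h import *
p,d=snapshot('scene')
p=p.astype(int);print((p[...,0]-p[...,1])[265:271,336:346]);print(sense()['tcp_pos'],sense()['force'])
E
```

```text
t: 7.28
tcp_pos: [0.5394, -0.0067, 0.0273]
tool_rot: [0.034, 0.999, 0.0, -0.0]
force: [-0.5, 0.7, -2.6]
finger_gap: 0.086
gripper_force: 39.2
[[ 1  7  9  8  8  7  9  9  8  8]
 [ 0  6  9 14 19 24 27 20 15  9]
 [-1  1 11 30 55 67 69 55 34 14]
 [-1 -1  4 31 58 69 76 59 31 13]
 [-1 -1  0  6 18 28 41 28  9  9]
 [-1 -1  0  0  3  5  6  4  3  3]]
[ 0.53945132 -0.00667507  0.02727578] [ 0.42861863  0.19235887 -2.62934435]
```

```bash
python3 -m handwheel '[[[0.04,0,0,0],[0,0,0,0]]]'
python3 - <<'E'
from h import *
p,d=snapshot('scene')
p=p.astype(int);print((p[...,0]-p[...,1])[265:271,336:346]);print(sense()['tcp_pos'],sense()['force'])
E
```

```text
t: 7.58
tcp_pos: [0.5381, -0.0065, 0.0274]
tool_rot: [0.034, 0.999, 0.0, -0.0]
force: [-0.1, 0.0, -2.4]
finger_gap: 0.088
gripper_force: 39.1
[[ 1  8  8  9  7  5  6  8  8  8]
 [ 2  8 11 16 20 21 18 14  9  8]
 [ 0  4 13 39 60 68 61 38 15  8]
 [-1 -1  5 36 64 82 80 46 16  9]
 [-1 -1  0  6 21 44 47 24  7  8]
 [-1 -1  0  0  4  7  8  5  2  3]]
[ 0.53816022 -0.00649518  0.02741433] [-0.16194096 -0.48643376 -2.64440983]
```

```bash
python3 -m handwheel '[[[0,0,0,0],[0,0,0,0],[0,0,0,0],[0,0,0,0],[0,0,-1,0],[0,0,-1,0],[0,0,-1,0],[0,0,-1,0],[0,0,-1,0],[0,0,-1,0],[0,0,-1,0],[0,0,-1,0],[0,0,-1,1],[0,0,0,0.25]]]' 50 40 && python3 -m handwheel '[[[-0.23,-0.99,0,0],[-0.23,-0.99,0,0],[-0.23,-0.99,0,0],[-0.23,-0.99,0,0],[-0.23,-0.99,0,0],[-0.23,-0.99,0,0],[-0.23,-0.99,0,0],[-0.23,-0.99,0,0],[-0.23,-0.99,0,0],[-0.23,-0.99,0,0],[0,0,0,0],[0,0,0,0]]]' 50
python3 w.py w3; python3 - <<'E'
from h import *
np.set_printoptions(precision=4,suppress=True)
for n in('scene','top'):
    p,d=snapshot(n);np.savez(n+'3.npz',p=p,d=d)
p=np.load('scene3.npz')['p'].astype(int);print((p[...,0]-p[...,1])[265:271,336:346])
X=np.load('sx.npy')  # jar from the first scene depth
Q=X[240:315,440:495].reshape(-1,3);Q=Q[(Q[:,2]>.02)&(Q[:,2]<.3)];print('jar',Q.min(0),Q.max(0),np.percentile(Q,[2,98],axis=0))
p=np.load('w3.npz')['p'][:,:,::-1];s=np.load('scene3.npz')['p'][225:295,290:390,::-1]
o=np.zeros((480,800,3),np.uint8);o[:,:640]=p;o[:112,640:]=cv2.resize(s,(160,112));cv2.imwrite('pics/m3.png',o)
E
```

```text
t: 9.38
tcp_pos: [0.5394, -0.0067, 0.2544]
tool_rot: [0.1, 0.995, -0.0, 0.002]
force: [-0.0, 0.9, 0.3]
finger_gap: 0.586
gripper_force: 0.0
t: 10.88
tcp_pos: [0.5452, -0.2601, 0.2522]
tool_rot: [0.1, 0.995, 0.001, -0.0]
force: [0.1, 0.7, -0.2]
finger_gap: 0.582
gripper_force: 0.0
yaw 168.58374527071496 [ 0.5453 -0.2597  0.2524] 10.925
[[ 1  8  9  9  7  6  5  7  8  8]
 [ 0  7  9 16 20 23 17 13 10  7]
 [-1  1 13 39 61 70 58 36 15  8]
 [-1 -1  6 48 84 95 80 48 17  7]
 [-1 -1  1 18 52 64 49 28  8  8]
 [-1 -1  0  2  7  9  8  5  3  4]]
jar [ 0.6357 -0.4462  0.02  ] [ 0.9772 -0.1157  0.1701] [[ 0.6613 -0.4313  0.0234]
 [ 0.9684 -0.128   0.1457]]
```

View pics/m3.png

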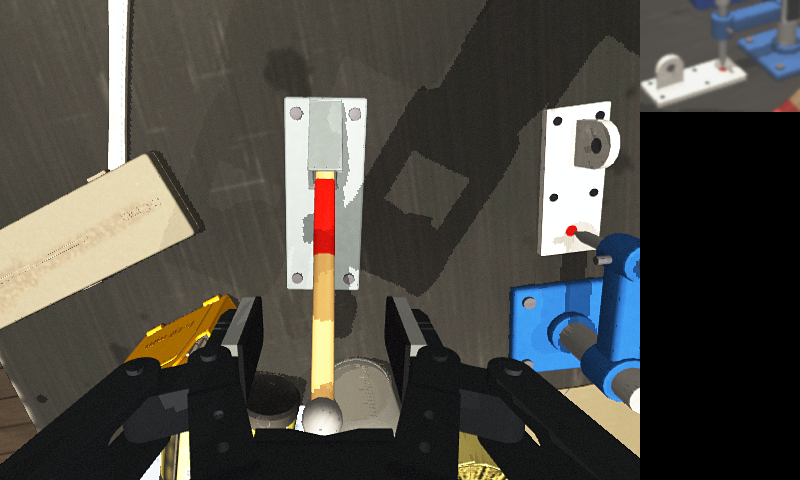

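```bash
python3 - <<'E'
from h import *
np.set_printoptions(precision=4,suppress=True)
f=np.load('w3.npz');p,d,T=f['p'],f['d'],f['T'];X=cloud('wrist',d,T)
h=cv2.cvtColor(p,cv2.COLOR_RGB2HSV);H,S,V=[h[...,i].astype(int) for i in range(3)]
roi=np.zeros(d.shape,bool);roi[165:400,300:350]=1
m=(S>80)&(V>80)&((H<25)|(H>172))&(d>0)&roi
m=cv2.erode(m.astype(np.uint8),np.ones((3,5)))>0
Q=X[m];c=Q.mean(0);u=np.linalg.svd(Q-c,full_matrices=False)[2][0];u*=np.sign(u[2])
for _ in range(3):
    r=Q-c;r=r-np.outer(r@u,u);k=np.linalg.norm(r,axis=1)<.012;c=Q[k].mean(0);u=np.linalg.svd(Q[k]-c,full_matrices=False)[2][0];u*=np.sign(u[2])
t=(Q[k]-c)@u
print(k.sum(),len(Q),c,u,'elev',np.degrees(np.arcsin(u[2])),'yaw',np.degrees(np.arctan2(u[1],u[0])),c+u*t.min(),c+u*t.max())
n=np.cross(np.cross(u,[0,0,1]),u);n/=np.linalg.norm(n);print('axis pt',c-.011*n,'normal',n)
hd=X[400:432,305:340].reshape(-1,3);hd=hd[hd[:,2]>.15];print('head',hd.mean(0),hd.max(0),hd.min(0))
red=m&((H<8)|(H>172));R=X[red];s=(R-c)@u;print('red band from',c+u*s.min(),'to',c+u*s.max())
bt=X[400:430,255:295].reshape(-1,3);print('black cap',np.median(bt,0),bt.max(0))
j=X[360:425,340:395].reshape(-1,3);print('jar px heights',np.percentile(j[:,2],[1,10,50,90,99]));print(j[j[:,2]>.07].min(0) if (j[:,2]>.07).any() else '')
for v,uu in((365,365),(390,350),(400,395)):print(X[v,uu])
t=np.load('top0.npz');Y=cloud('top',t['d']);j=Y[125:182,400:455].reshape(-1,3);k=(j[:,2]>.05)&(j[:,2]<.19);print('jar top',k.sum(),j[k].min(0),j[k].max(0))
E
```

```text
2427 2427 [ 0.5668 -0.265   0.1239] [ 0.781  -0.1617  0.6032] elev 37.10196939408132 yaw -11.69432500345042 [ 0.5151 -0.2543  0.084 ] [ 0.6431 -0.2808  0.1828]
axis pt [ 0.5733 -0.2663  0.1151] normal [-0.5907  0.1223  0.7976]
head [ 0.639  -0.2808  0.2039] [ 0.6757 -0.2456  0.3941] [ 0.4704 -0.3006  0.1519]
red band from [ 0.5151 -0.2543  0.084 ] to [ 0.5652 -0.2646  0.1227]
black cap [ 0.7525 -0.3552  0.0618] [ 0.794  -0.2456  0.3941]
jar px heights [-0.0018  0.0097  0.0626  0.1032  0.2774]
[ 0.4704 -0.2838  0.07  ]
[ 0.7461 -0.2524  0.0147]
[ 0.7397 -0.272   0.0606]
[ 0.7709 -0.2273  0.0498]
jar top 1002 [ 0.7308 -0.3427  0.0501] [ 0.8351 -0.218   0.1277]
```

```bash
python3 -m handwheel '[[[-0.6,-0.04,0,0],[-0.5,0,0,0],[0,0,1,0],[0,0,1,0],[0,0,1,0],[0,0,1,0],[0,0,1,0],[0,0,1,0],[0,0,0.3,0],[0,0,0,0],[0,0,0,0]]]' 50 && python3 -m handwheel '[[[0,0,0,0],[0,0,0,0],[0,0,0,0],[0,0,0,0],[0,0,0,0]]]' 0 80
```

```text
t: 12.4
tcp_pos: [0.5731, -0.2673, 0.0962]
tool_rot: [0.1, 0.995, -0.001, 0.001]
force: [0.9, 0.5, -0.1]
finger_gap: 0.579
gripper_force: 0.0
t: 13.02
tcp_pos: [0.5729, -0.2667, 0.096]
tool_rot: [0.1, 0.995, 0.0, 0.001]
force: [1.2, 1.4, 6.0]
finger_gap: 0.178
gripper_force: 78.1
```

```bash
python3 -m handwheel '[[[-0.3,0,-0.23,0],[-0.3,0,-0.23,0],[0,0,0,0]]]' - 80; python3 -m handwheel '[[[-0.4,0,-0.31,0],[-0.4,0,-0.31,0],[-0.4,0,-0.31,0],[-0.4,0,-0.31,0],[0,0,0,0]]]'; python3 w.py w4;  python3 - <<'E'
from h import *
p,d=snapshot('scene');np.savez('scene4.npz',p=p,d=d)
o=np.zeros((480,800,3),np.uint8);o[:,:400]=cv2.resize(np.load('w4.npz')['p'][:,:,::-1],(400,300)).shape and np.vstack([cv2.resize(np.load('w4.npz')['p'][:,:,::-1],(400,300)),np.zeros((180,400,3),np.uint8)])
o[:400,400:]=cv2.resize(p[180:380,290:490,::-1],(400,400));cv2.imwrite('pics/m4.png',o)
E
```

```text
t: 13.4
tcp_pos: [0.5875, -0.2702, 0.1069]
tool_rot: [0.099, 0.995, -0.0, -0.0]
force: [-1.8, 0.2, -0.7]
finger_gap: 0.174
gripper_force: 78.7
t: 14.02
tcp_pos: [0.6284, -0.2787, 0.1389]
tool_rot: [0.1, 0.995, -0.001, 0.002]
force: [-1.0, 0.6, -2.7]
finger_gap: 0.18
gripper_force: 78.5
yaw 168.57377902796057 [ 0.6275 -0.2783  0.1382] 14.075
```

View pics/m4.png

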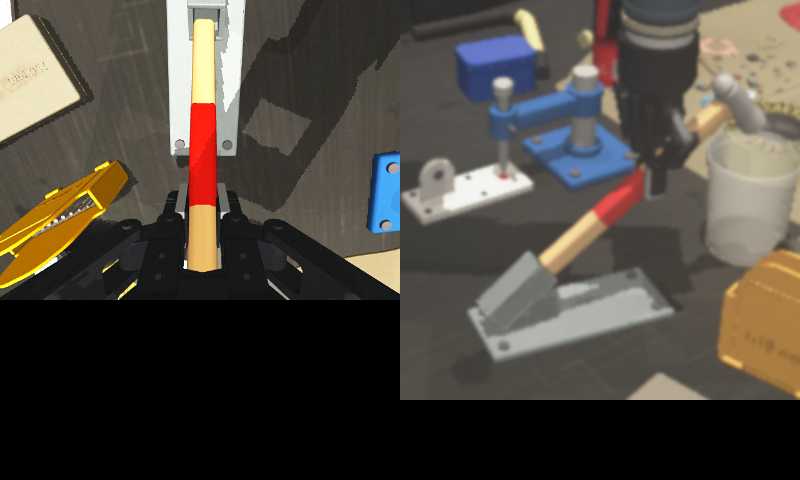

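```bash
python3 -m handwheel '[[[-0.4,0,-0.31,0],[-0.3,0,-0.25,0],[0,0,-0.5,0],[0,0,-1,0],[0,0,-1,0],[0,0,-1,0],[0,0,-0.3,-0.5],[0,0,0,-1],[0,0,0,-1],[0,0,0,-1],[0,0,0,-1],[0,0,0,-1],[0,0,0,-1],[0,0,0,-0.4],[0,0,0,0],[0,0,0,0]]]' - 80; python3 w.py w5
```

```text
t: 16.12
tcp_pos: [0.6433, -0.2813, 0.2469]
tool_rot: [-0.258, 0.966, -0.0, -0.0]
force: [-0.4, -0.4, -2.8]
finger_gap: 0.175
gripper_force: 78.5
yaw -150.0731510641678 [ 0.6433 -0.2813  0.2468] 16.175
```

```bash
python3 -m handwheel '[[[0.12,0.9,0,0],[0.12,0.9,0,0],[0.12,0.9,0,0],[0.11,0.9,0,0],[0,0,0.9,0],[0,0,0.9,0],[0,0,0.9,0],[0,0,0.5,0],[0,0,0,0],[0,0,0,0]]]'; python3 w.py w6
cat > ang.py <<'E'
from h import *
import sys
# shaft line from wrist depth (top face of the visible shaft)
f=np.load(sys.argv[1]+'.npz');p,d,T=f['p'],f['d'],f['T'];X=cloud('wrist',d,T)
h=cv2.cvtColor(p,cv2.COLOR_RGB2HSV);H,S,V=[h[...,i].astype(int) for i in range(3)]
roi=np.zeros(d.shape,bool);roi[0:440,290:360]=1
m=(S>80)&(V>80)&((H<25)|(H>172))&(d>0)&(d<.3)&roi
m=cv2.erode(m.astype(np.uint8),np.ones((5,9)))>0
Q=X[m];k=np.ones(len(Q),bool)
for _ in range(4):
    c=np.median(Q[k],0) if _==0 else Q[k].mean(0);u=np.linalg.svd(Q[k]-c,full_matrices=False)[2][0];u*=-np.sign(u@T[:3,1])*-1
    r=Q-c;r=r-np.outer(r@u,u);k=np.linalg.norm(r,axis=1)<.01
x=sense()
hx=-np.array([2*x['tool_rot'][0]**2-1,2*x['tool_rot'][0]*x['tool_rot'][1],0]);u*=np.sign(u@hx)
t=(Q[k]-c)@u
print(k.sum(),len(Q),'elev',np.degrees(np.arcsin(u[2])),'yaw',np.degrees(np.arctan2(u[1],u[0])),'ends',c+u*t.min(),c+u*t.max())
p,d=snapshot('scene');np.savez('scene_'+sys.argv[1]+'.npz',p=p,d=d)
E
python3 ang.py w6; python3 - <<'E'
from h import *
p=np.load('scene_w6.npz')['p'];o=np.zeros((450,800,3),np.uint8);o[:300,:400]=cv2.resize(np.load('w6.npz')['p'],(400,300))[:,:,::-1];o[:400,400:]=cv2.resize(p[180:380,290:490,::-1],(400,400));cv2.imwrite('pics/m6.png',o)
E
```

```text
t: 17.42
tcp_pos: [0.5889, -0.2096, 0.1675]
tool_rot: [-0.258, 0.966, -0.001, 0.001]
force: [-0.3, 0.1, -2.7]
finger_gap: 0.175
gripper_force: 78.4
yaw -150.04860055245558 [ 0.5891 -0.2097  0.1677] 17.475
8153 8153 elev 36.84635482932723 yaw 29.39497646624608 ends [ 0.53745817 -0.23949202  0.15557589] [ 0.60406606 -0.20196809  0.21286458]
```

View pics/m6.png

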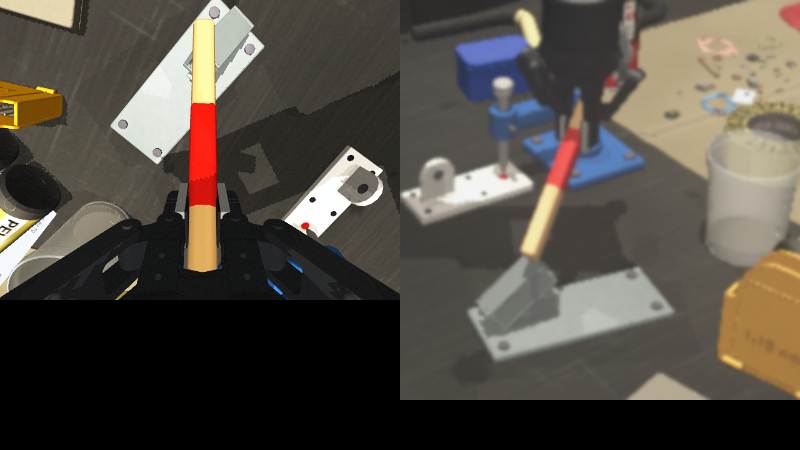

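```bash
python3 -m handwheel '[[[0,0,0.4,0],[0,0,0.4,0],[-0.1,0,0.3,0],[-0.1,0,0.3,0],[0,0,0,0]]]' - 60; python3 w.py w7; python3 ang.py w7
```

```text
t: 18.15
tcp_pos: [0.5925, -0.2067, 0.1308]
tool_rot: [-0.259, 0.966, 0.0, -0.0]
force: [-1.2, -1.5, 0.1]
finger_gap: 0.176
gripper_force: 77.7
yaw -150.01612734814552 [ 0.5924 -0.2068  0.131 ] 18.2
8700 8700 elev 26.139509483421687 yaw 30.02982740085655 ends [ 0.53688168 -0.23982206  0.13078351] [ 0.61068553 -0.19716014  0.17261849]
```

```bash
python3 -m handwheel '[[[-0.15,0,0.35,0],[-0.15,0,0.35,0],[-0.1,0,0.35,0],[-0.1,0,0.35,0],[-0.1,0,0.35,0],[0,0,0,0],[0,0,0,0]]]'; python3 w.py w8; python3 ang.py w8
```

```text
t: 19.12
tcp_pos: [0.6051, -0.199, 0.0871]
tool_rot: [-0.258, 0.966, 0.001, -0.0]
force: [0.2, 0.4, -1.9]
finger_gap: 0.171
gripper_force: 74.0
yaw -150.08257196212588 [ 0.605  -0.1989  0.0873] 19.175
9416 9416 elev 4.295099317343467 yaw 30.066211320408186 ends [ 0.54656161 -0.23375222  0.11293881] [ 0.6307806  -0.18499851  0.12024742]
```

```bash
python3 -m handwheel '[[[-0.02,0,0.2,0],[-0.02,0,0.17,0],[0,0,0,0],[0,0,-0.5,0],[0,0,-0.5,0],[0,0,-0.5,0],[0,0,0,0],[0,0,0,0]]]' 0 80; python3 w.py w9; python3 ang.py w9
```

```text
t: 20.23
tcp_pos: [0.6063, -0.1986, 0.1161]
tool_rot: [-0.258, 0.966, 0.0, -0.0]
force: [0.3, -0.0, -2.7]
finger_gap: 0.176
gripper_force: 78.2
yaw -150.0441782718874 [ 0.6061 -0.1985  0.1158] 20.275
8939 8939 elev 0.604913885840698 yaw 29.94600755142585 ends [ 0.54801649 -0.23317728  0.14634096] [ 0.63338341 -0.18399787  0.14738114]
```

```bash
python3 - <<'E'
from h import *
np.set_printoptions(precision=4,suppress=True)
t0=dict(w4=[.6275,-.2783,.1382,168.57],w6=[.5891,-.2097,.1677,-150.05],w7=[.5924,-.2068,.131,-150.02],w8=[.605,-.1989,.0873,-150.08],w9=[.6061,-.1985,.1158,-150.04])
for n in('w4','w6','w7','w8','w9'):
    f=np.load(n+'.npz');p,d,T=f['p'],f['d'],f['T'];X=cloud('wrist',d,T);S=cv2.cvtColor(p,cv2.COLOR_RGB2HSV)[...,1]
    v=t0[n];hx=-np.array([np.cos(np.radians(v[3])),np.sin(np.radians(v[3])),0]);hy=np.array([-hx[1],hx[0],0]);g=np.array(v[:3])+[0,0,.019]
    r=X-g;a,b,z=r@hx,r@hy,r[...,2]
    th=dict(w4=37,w6=36.85,w7=26.1,w8=4.3,w9=.6)[n]*np.pi/180
    s=a*np.cos(th)+z*np.sin(th);q=-a*np.sin(th)+z*np.cos(th)
    k=(abs(b)<.006)&(abs(q-.011)<.005)&(d>0)&(s<.03)
    print(n,k.sum(),'s min',np.percentile(s[k],[0,.5,1]),'q',np.median(q[k]),'b of whole',np.median(b[(abs(b)<.02)&(abs(q-.011)<.004)&(s<0)]),'rowmin',np.nonzero(k)[0].min())
    H=cv2.cvtColor(p,cv2.COLOR_RGB2HSV)[...,0].astype(int);rd=k&((H<8)|(H>172))&(S>150);print('  red',np.percentile(s[rd],[1,99]))
# red band in first wrist pic w3: distances relative to mouth
E
```

```text
w4 12831 s min [-0.1418 -0.1402 -0.1354] q 0.010441399190324318 b of whole -0.0003992420711278565 rowmin 9
  red [-0.0639 -0.0017]
w6 12894 s min [-0.1393 -0.1359 -0.1343] q 0.010716161392391059 b of whole -0.0001802121002565786 rowmin 30
  red [-0.0655 -0.0035]
w7 14550 s min [-0.1313 -0.1288 -0.1278] q 0.011034344357973534 b of whole -0.0010674282832383527 rowmin 0
  red [-0.066  -0.0037]
w8 16671 s min [-0.1078 -0.1069 -0.1065] q 0.011586334257048195 b of whole -0.0011833995629641951 rowmin 0
  red [-0.0668 -0.0046]
w9 17045 s min [-0.1063 -0.1056 -0.1052] q 0.01214925089374468 b of whole -0.0009570668331477499 rowmin 0
  red [-0.0671 -0.005 ]
```

```bash
python3 -m handwheel '[[[0,0,-0.5,0],[0,0,-0.8,0],[0,0,-0.9,0],[0,0,-0.9,0],[0,0,-0.9,0],[0,0,-0.8,0],[0,0,-0.45,0],[0,0.3,0,0],[0,0.7,0,0],[0,0.8,0,0],[0,0.8,0,0],[0,0.8,0,0],[0,0.8,0,0],[0,0.8,0,0],[0,0.6,0,0],[-0.07,0.38,0,0],[0,0,0,0],[0,0,0,0],[0,0,0,0]]]' 0 80; python3 w.py w10; python3 ang.py w10; python3 - <<'E'
from h import *
np.set_printoptions(precision=4,suppress=True)
p,d=snapshot('top');np.savez('top10.npz',p=p,d=d)
g=np.array([.6295,-.0123])
for n,f in(('top','top10.npz'),('scene','scene_w10.npz')):
    f=np.load(f);X=cloud(n,f['d']);k=(f['d']>0)&(np.hypot(X[...,0]-g[0],X[...,1]-g[1])<.035)&(X[...,2]>.15)&(X[...,2]<.36)
    v,u=np.nonzero(k);Q=X[k];print(n,k.sum(),Q.min(0),Q.max(0),Q.mean(0),'px',u.min(),u.max(),v.min(),v.max())
    for z0 in np.arange(.2,.32,.012):
        q=Q[(Q[:,2]>=z0)&(Q[:,2]<z0+.012)]
        if len(q)>3:print('  %.3f'%z0,len(q),q.mean(0)[:2],q.min(0)[:2],q.max(0)[:2])
E
```

```text
t: 22.7
tcp_pos: [0.5337, -0.069, 0.2473]
tool_rot: [-0.258, 0.966, -0.0, 0.0]
force: [-0.8, 0.1, -2.1]
finger_gap: 0.176
gripper_force: 78.2
yaw -150.07999123180164 [ 0.5336 -0.0689  0.2472] 22.75
9555 9555 elev 0.5738021566928161 yaw 29.846975474443944 ends [ 0.47559568 -0.10343844  0.27755612] [ 0.5607838  -0.05455795  0.27853976]
top 180 [ 0.6073 -0.0266  0.2287] [ 0.637  -0.0029  0.3072] [ 0.6224 -0.0139  0.2892] px 318 330 196 213
  0.224 6 [ 0.6151 -0.0104] [ 0.6139 -0.0156] [ 0.6176 -0.0051]
  0.236 10 [ 0.6168 -0.0092] [ 0.614  -0.0155] [ 0.6227 -0.003 ]
  0.260 9 [ 0.6159 -0.0086] [ 0.6073 -0.0172] [ 0.6217 -0.003 ]
  0.272 16 [ 0.6135 -0.0138] [ 0.6082 -0.021 ] [ 0.6216 -0.003 ]
  0.284 38 [ 0.622  -0.0134] [ 0.6132 -0.0266] [ 0.637  -0.0029]
  0.296 101 [ 0.6256 -0.0152] [ 0.6146 -0.0264] [ 0.6369 -0.0049]
scene 215 [ 0.6043 -0.035   0.2243] [ 0.6364 -0.0084  0.3021] [ 0.6214 -0.0235  0.2507] px 335 346 156 191
  0.224 55 [ 0.6191 -0.0227] [ 0.61   -0.0311] [ 0.6336 -0.0089]
  0.236 60 [ 0.6202 -0.0214] [ 0.6098 -0.0283] [ 0.6364 -0.0084]
  0.248 32 [ 0.622 -0.025] [ 0.6136 -0.0298] [ 0.632  -0.0189]
  0.260 38 [ 0.6212 -0.0277] [ 0.6043 -0.035 ] [ 0.6337 -0.0223]
  0.272 19 [ 0.6282 -0.0257] [ 0.6216 -0.0291] [ 0.6341 -0.0222]
  0.296 11 [ 0.6264 -0.0169] [ 0.622  -0.0245] [ 0.6297 -0.0085]
```

```bash
python3 - <<'E'
from h import *
np.set_printoptions(precision=4,suppress=True)
f=np.load('top10.npz');X=cloud('top',f['d']);d=f['d']
k=(d>0)&(np.hypot(X[...,0]-.6295,X[...,1]+.0123)<.035)&(X[...,2]>.15)
print((X[192:218,312:336,2]*1000*k[192:218,312:336]).astype(int))
f=np.load('scene_w10.npz');X=cloud('scene',f['d']);d=f['d']
print((X[150:196,330:352,2]*1000*(d[150:196,330:352]<1.45)).astype(int))
q=np.load('scene_w10.npz')['p'].astype(int).sum(2);print('cap');print(q[214:232,332:352])
E
```

```text
[[  0   0   0   0   0   0   0   0   0   0   0   0   0   0   0   0   0   0
    0   0   0   0   0   0]
 [  0   0   0   0   0   0   0   0   0   0   0   0   0   0   0   0   0   0
    0   0   0   0   0   0]
 [  0   0   0   0   0   0   0   0   0   0   0   0   0   0   0   0   0   0
    0   0   0   0   0   0]
 [  0   0   0   0   0   0   0   0   0   0   0   0   0   0   0   0   0   0
    0   0   0   0   0   0]
 [  0   0   0   0   0   0   0   0   0   0 296 298 301 296 299 296   0   0
    0   0   0   0   0   0]
 [  0   0   0   0   0   0   0   0 284 294 301 301 300 306 298 301 295   0
    0   0   0   0   0   0]
 [  0   0   0   0   0   0   0 286 300 301 302 301 303 305 302 301 304 294
    0   0   0   0   0   0]
 [  0   0   0   0   0   0   0 294 300 301 303 304 302 303 304 300 301 297
  284   0   0   0   0   0]
 [  0   0   0   0   0   0 286 296 301 303 302 304 305 303 302 301 301 300
  295   0   0   0   0   0]
 [  0   0   0   0   0   0 286 299 304 302 303 301 305 307 305 303 304 302
  294   0   0   0   0   0]
 [  0   0   0   0   0   0 284 298 297 298 303 305 302 299 301 301 302 299
  297   0   0   
[... 2553 characters left out ...]
 228 229
  227 228]
 [228 226 225 232 251 295 330 352 386 438 454 433 390 335 270 235 228 227
  227 227]
 [226 227 226 229 249 291 319 334 348 363 381 379 356 315 263 234 227 226
  222 219]
 [226 226 227 228 247 287 316 335 341 354 371 368 346 304 253 228 229 227
  219 208]
 [227 227 227 227 236 268 307 328 338 347 365 357 326 272 231 217 228 232
  227 223]
 [227 225 223 222 226 242 274 303 321 334 347 329 282 244 228 224 231 229
  231 231]
 [226 230 224 218 217 227 250 289 317 331 334 310 262 238 231 232 234 235
  239 240]
 [222 233 235 232 230 229 247 286 317 335 334 310 261 237 237 245 246 250
  270 296]
 [231 234 233 235 239 242 257 288 320 333 334 312 275 253 250 254 265 289
  335 377]]
```

```bash
python3 - <<'E'
from h import *
np.set_printoptions(precision=4,suppress=True,linewidth=250)
print('peen top',ray('top',[(324.1,202.3)],.287),'cap top',ray('top',[(322.2,212.2)],.142))
f=np.load('scene_w10.npz');X=cloud('scene',f['d']);p=f['p'].astype(int)
g=np.array([.6295,-.0123])
k=(np.hypot(X[...,0]-g[0],X[...,1]-g[1])<.05)&(X[...,2]>.15)
for v in range(154,198,2):
    u=np.nonzero(k[v,325:362])[0]+325
    print(v,(u.min(),u.max()) if len(u) else '', (X[v,u,2].mean()*1000).round() if len(u) else '',p[v,330:356].sum(1))
C=camera_params('scene');E=np.linalg.inv(C['extrinsics'])
def prj(P):
    q=E[:3,:3]@P+E[:3,3];return C['mtx'][0,0]*q[0]/-q[2]+C['mtx'][0,2],-C['mtx'][1,1]*q[1]/-q[2]+C['mtx'][1,2]
for z in(.142,.18,.222,.267,.30):print(z,prj(np.array([.6262,-.0135,z])))
E
```

```text
peen top [[ 0.626 -0.015  0.287]] cap top [[ 0.6298 -0.0124  0.142 ]]
154   [139 140 140 164 201 195 165 137 129 129 131 135 129 133 130 132 134 133 130 162 243 282 292 273 201 145]
156 (np.int64(340), np.int64(341)) 301.0 [135 137 135 148 195 230 235 218 201 273 369 391 348 268 181 140 133 133 131 171 246 283 284 265 196 144]
158 (np.int64(341), np.int64(344)) 300.0 [132 131 139 170 200 218 242 248 276 350 484 599 600 518 383 232 149 134 129 165 239 280 284 268 195 144]
160   [129 127 144 184 206 215 227 242 267 306 347 383 383 335 279 229 183 148 134 162 244 281 290 268 198 144]
162   [121 126 125 147 194 217 225 227 220 218 229 256 287 320 314 267 189 136 131 171 249 283 286 264 190 142]
164   [122 123 133 177 240 270 243 191 157 151 157 169 180 195 211 190 152 134 131 172 247 279 279 254 187 142]
166 (np.int64(345), np.int64(346)) 283.0 [119 127 144 201 265 265 200 157 153 145 147 147 146 147 174 209 207 163 140 180 258 278 279 254 184 143]
168 (np.int64(344), np.int64(346)) 278.0 [124 130 130 138 152 152 150 150 143 141 139 143 156 195 263 282 241 171 141 177 256 277 277 256 188
[... 1606 characters left out ...]
652 669 672 662]
192   [147 145 146 145 146 147 152 164 181 200 211 214 205 195 185 176 176 185 210 262 390 541 629 662 672 671]
194   [171 179 196 203 205 205 211 217 222 225 227 229 228 227 232 229 232 231 226 207 285 451 587 646 668 673]
196   [225 225 225 227 226 226 231 228 227 233 230 232 233 233 237 236 241 247 248 237 245 358 506 616 656 670]
0.142 (np.float64(341.0752954089187), np.float64(220.4999732222981))
0.18 (np.float64(341.0158457857891), np.float64(205.98260527414237))
0.222 (np.float64(340.94811557670744), np.float64(189.44315027541583))
0.267 (np.float64(340.87307529159926), np.float64(171.11860299485204))
0.3 (np.float64(340.81634296941377), np.float64(157.2647894235699))
```

```bash
python3 - <<'E'
from h import *
np.set_printoptions(precision=4,suppress=True,linewidth=250)
p=np.load('top10.npz')['p'].astype(int)
print('head');print(p[191:219,313:336].sum(2))
q=np.load('top0.npz')['p'].astype(int);print('cap R channel');print(q[203:224,312:334,0])
E
```

```text
head
[[459 444 412 333 300 292 344 404 430 452 453 454 451 449 435 416 380 391 430 429 435 440 444]
 [456 445 409 332 294 296 337 404 435 448 440 454 452 452 449 414 376 404 425 430 438 441 445]
 [460 443 401 341 307 306 351 405 441 443 445 450 450 449 432 402 382 414 428 442 436 435 447]
 [445 441 403 323 293 313 341 414 449 459 465 468 460 451 433 404 395 427 436 437 437 438 435]
 [403 406 354 305 280 304 361 419 444 477 492 498 492 483 445 388 391 420 429 430 429 424 389]
 [317 311 286 235 248 288 363 429 477 499 525 535 527 517 474 408 386 384 403 405 405 377 347]
 [229 221 197 178 197 302 387 468 517 571 603 615 602 561 523 449 391 342 327 341 342 325 305]
 [200 206 176 157 188 316 422 508 582 631 662 674 658 641 582 503 411 311 259 261 263 265 291]
 [211 192 165 168 225 350 453 544 621 672 695 709 695 667 625 545 434 315 224 220 249 271 307]
 [210 193 159 177 260 373 485 558 630 680 703 711 702 678 640 560 466 333 228 230 269 311 343]
 [214 170 163 184 273 388 496 549 624 677 697 706 697 667 629 558 462 344 253 259 289 338 365]
 [196 159 156 174 270 373 461 537 605 650 668 681 
[... 2791 characters left out ...]
7 166 209 229 229 222 200 169 126  93  81 104 130 135 130 110]
 [ 60  57  54  51  58  66  83 112 144 165 169 157 137 114  90  73  67  91 112 122 121 106]
 [ 63  57  51  48  57  60  60  76  89 105 106  96  90  81  72  65  59  73  86  91  99  88]
 [ 65  57  48  51  47  59  68  71  71  81  77  76  73  70  59  54  64  67  77  77  75  78]
 [ 68  59  58  48  39  50  57  61  70  71  72  70  70  63  57  47  64  69  78  72  76  75]
 [ 72  67  61  58  51  50  44  52  51  56  62  52  53  51  47  57  66  75  75  73  74  73]
 [ 79  74  73  61  60  49  46  50  44  51  40  43  48  57  61  71  71  78  72  74  76  79]
 [ 77  77  74  71  71  66  61  66  57  56  54  57  58  62  68  70  75  73  75  74  76  72]]
```

```bash
python3 -m handwheel '[[[-0.12,0.03,0,0],[0,0,0.4,0],[0,0,0.5,0],[0,0,0.4,0],[0,0,0.3,0],[0,0,0,0],[0,0,0,0],[0,0,0,0],[0,0,0,0],[0,0,0,0],[0,0,0,0]]]' 0 80; python3 w.py w11; python3 ang.py w11; python3 - <<'E'
from h import *
np.set_printoptions(precision=4,suppress=True,linewidth=250)
p,d=snapshot('top');X=cloud('top',d);k=(d>0)&(np.hypot(X[...,0]-.6305,X[...,1]+.012)<.035)&(X[...,2]>.12)
for v in range(192,222):
    u=np.nonzero(k[v,300:345])[0]+300
    if len(u):print(v,u.min(),u.max(),int(X[v,u,2].mean()*1000))
f=np.load('scene_w11.npz');X=cloud('scene',f['d'])
for v in range(190,226,2):
    m=(np.hypot(X[v,325:362,0]-.6295,X[v,325:362,1]+.0123)<.05)&(X[v,325:362,2]>.13);u=np.nonzero(m)[0]+325
    if len(u):print('s',v,u.min(),u.max(),int(X[v,u,2].mean()*1000))
print((f['p'].astype(int)[...,0]-f['p'][...,1])[266:270,336:346])
s=sense();print(s['qd'],s['force'],s['t'])
E
```

```text
t: 24.22
tcp_pos: [0.5356, -0.0662, 0.2074]
tool_rot: [-0.258, 0.966, -0.0, 0.0]
force: [-0.2, -0.2, -2.6]
finger_gap: 0.173
gripper_force: 78.2
yaw -150.04101868618366 [ 0.5355 -0.0662  0.2074] 24.275
9736 9736 elev 0.5858690923468645 yaw 29.960891387266283 ends [ 0.47737883 -0.10069649  0.2376916 ] [ 0.56309656 -0.05128531  0.23870332]
199 320 325 259
200 319 326 260
201 318 328 260
202 317 328 260
203 317 328 260
204 317 329 259
205 317 328 260
206 317 327 259
207 317 326 256
208 316 326 250
209 317 326 248
210 317 325 240
211 317 325 233
212 317 323 219
213 318 324 216
214 318 324 202
215 318 323 165
216 319 323 141
217 320 322 140
218 322 322 132
s 190 329 346 229
s 192 340 346 220
s 194 338 345 216
s 196 337 345 210
s 198 335 346 204
s 200 335 346 198
s 202 335 346 194
s 204 335 346 188
s 206 338 343 183
s 220 338 345 141
s 222 336 346 139
s 224 336 346 136
[[ 9  8 10 15 20 23 18 14  9  9]
 [ 8  8 15 40 63 71 59 37 15  8]
 [ 8  9 18 50 81 90 80 50 16  8]
 [ 8  8 13 32 52 58 52 32 12  8]]
[ 0.0009  0.0019 -0.001  -0.0012  0.0002 -0.0003] [-1.0509  0.0178 -1.8241] 24.375
```

```bash
python3 -c "
from h import *
print(ray('top',[(322.9,204.6)],.247),ray('top',[(322.0,211.9)],.142))"
```

```text
[[ 0.62857684 -0.01299413  0.247     ]] [[ 0.63052165 -0.01198345  0.142     ]]
```

Both fixed cameras put the head within about 2 mm of the cap axis. The face is about 40 mm above the cap, the shaft is level, and the arm is still.

```bash
python3 -m handwheel '[[[-0.03,0.01,0,0],[0,0,0,0],[0,0,0,0],[0,0,0,0],[0,0,0,0]]]' 0 80 && python3 -c "
from station import *
s=sense();print(s['tcp_pos'],s['qd'].round(3) if hasattr(s['qd'],'round') else s['qd']);print(sign_off())"
```

```text
t: 25.0
tcp_pos: [0.536, -0.0656, 0.2073]
tool_rot: [-0.258, 0.966, 0.0, -0.0]
force: [0.2, 0.2, -1.9]
finger_gap: 0.176
gripper_force: 78.2
[ 0.53603834 -0.06559547  0.2073013 ] [-0.001 -0.    -0.002 -0.002  0.001  0.001]
the job is handed in; nothing more can be done
None
```

Job handed in at 25 s: the bracket lies flat with its red dot about 1 mm or less from under the punch tip by camera, and the hammer is held still and level (about 0.6° measured), face down, about 40 mm above the cap and centred to about 2 mm; I levelled it by lowering its butt onto the fixed holder's socket edge.

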